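# File the test tiles and flip the cover shut

### The arm

A 6-joint arm with a two-finger parallel gripper is mounted at the origin on a cart in front of the work surface, level with it; the furniture and walls round the work are solid. World frame = base frame: x ahead of the robot, y to its left, z up, the work surface at z = 0. Lengths are in mm, angles in degrees, forces in N, time in s.
With the tool pointing down it reaches from about 350 to 850 mm from the base axis. Payload 8.1 kg.
Tool frame: the origin (TCP) lies at the very end of the fingers, on their centre line; the grasp point (between the pads) lies 19 mm behind it (r.grip_depth is the distance from the TCP to the grasp point, in mm); y points along the fingers, z is the direction in which the jaws open and shut, and the axes are right-handed (so a half turn about y gives the same grasp; the last joint's range is limited). The gripper opens to 85 mm and grips with 20 to 120 N. Pads are 22 mm wide; open, the fingers measure 114 mm over their backs; the gripper's body (76 mm by 85 mm) begins 54 mm behind the grasp point. The pads swing forward as they close: fully open they stand 13 mm farther back than shut.
Start: joints at [-71.413, 7.471, 85.268, -0, 87.261, -4.893], TCP at [239.075, -550.316, 231.292] pointing down, gripper open.
Joint ranges: [-169.43, 169.43], [-51.17, 129.36], [1.28, 143.12], [-76.62, 256.62], [0, 156.53], [-152.29, 152.29]. Speed limits (degrees/s): [136.94, 136.94, 159.86, 180, 180, 180].

### API

Orientations are given as [roll, pitch, yaw] about the fixed x, y, z axes, in that order (R = Rz(yaw) Ry(pitch) Rx(roll)).
In Python, from bench import readout, eyes, r gives the robot as it stands. The module is installed in compiled form; this text tells all that it offers.
- The arm moves only by the tool move_arm, never from a script. Its argument "motion" is text: rows parted by semicolons, each of 6 numbers parted by spaces: the shift along the world's x, y, z in cm, then the turn, a rotation vector about the world's x, y, z in degrees. A call has 1 to 10 rows; each row is the pose to reach, as a shift and turn from the pose commanded when the call began; what a row does not reach only later rows make up. A row lasts 1/12 s, in which the tool goes at most 41.7 mm and 7.16 degrees, less where a joint would pass 70% of its speed; a pose out of reach is approached as far as the arm can. A call with a gripper value outside its range is refused whole. "fingers" is the finger opening in cm, from 0 to 8.54, set as the call begins (left out, the last holds). The fingers move at their own pace and stop on an object; "squeeze" is the grip in N (left out, the last holds). Time passes only in rows, so rows that repeat a pose let the fingers close. It gives the time, the measured TCP pose, the force and the opening at its end, in the units of the state.
- readout.sense(): the state, without advancing time (a new reading comes with each control period).
- eyes.snapshot(name): name is "scene" or "top"; returns a dict with "image" (400x640x3 uint8, blue, green, red), "fx", "fy", "cx", "cy" (pixels), "dist_coeffs" ([k1, k2, p1, p2, k3] as OpenCV has them; the pictures are not rectified), "world_to_cam" (4x4, takes a point from world to camera coordinates). Camera axes: x right, y down, z forward; pixel columns grow to the right and rows downward; lengths in mm; the calibration is good to about 2 mm. A picture is of the moment at which its call begins. There is no depth.
- r.hand_in(): hands the job in, once; it reports no verdict.
The state is a dict: "time": time; "joint_pos": joint angles; "qd": joint speeds; "joint_efforts": joint torques, N m; "tool_pos": TCP position; "tcp_rot": TCP orientation; "ft_force": force on the tool from outside, world axes, zero at the start; "wrist_torque": the same for the moment, N m; "finger_gap": finger opening in mm.
Only numpy, scipy, OpenCV 4.12 (cv2) and the standard library are available. Lean on these libraries where they do the work, as an engineer would, in place of code of your own. Each camera call takes 0.05 s, during which the arm holds its last target. There are 200 camera calls.

### The job

Take the three glaze test tiles out of the little wooden tray together, as one pile, and slide them into the leaning tile file until all three stand fully home on its floor, letting none fall over. Then flip the metal cover down over them until it is shut. Leave the bowl and the cup where they stand.

Things in the scene. Friction and masses are not known exactly. Their poses are not given: they have to be found in the camera images.
- tray: Fixed light-wood tray, base board 116 x 84 x 6 mm, with a low rim that stands 24 mm above the worktop and encloses a pocket 64 mm (its x) by 34 mm (its y), whose floor is 6 mm above the worktop. Origin: centre of the underside, on the worktop; z up.
- tile_a: Loose fired tile, blue-grey glaze on its upper part: 60 mm wide (its x), 10 mm thick (its y), 85 mm tall (its z), 0.1 kg. Origin: centre of its bottom; z to its top. The three tiles stand on edge in the tray's pocket, face to face along the tray's y: a pile 30 to 31 mm thick, tile_b in the middle.
- tile_b: The middle tile of the pile, red-brown glaze, same size and axes as tile_a.
- tile_c: The other outer tile of the pile, green glaze, same size and axes as tile_a.
- stand: Fixed wooden foot of the tile file, base board 116 x 84 x 8 mm. Origin: 4 mm farther along its x than the centre of its underside, on the worktop; z up. Its x points to the robot's left, give or take; its -x is the side to which the file leans.
- file_box: Fixed light-wood tile file on the stand: open box leaning 25 degrees towards its own -x side (to the robot's right), so that its mouth looks up and that way and that wall lies underneath. Origin: centre of its underside, 30 mm above the worktop; z runs along the box out of the mouth, y is level. Outer 74 (x) by 44 (y) mm, rim at z = 50 mm; tiles go in with width along x, thickness along y.
- cover (a joint): Hinge of the file's sheet-metal flip cover: 0 is shut, grows as it opens (turning up and away from the mouth, about the box's +y) to 2.1 at most; friction of 0.08 N m keeps it where it is left. The axis lies at x = 39, z = 48 mm in the file_box frame.
- cover_edge (a point): Middle of the free edge of the L-shaped cover, outer face. Cover 44 mm wide, 4 mm thick. Shut, in the file_box frame: a back panel rises from the hinge to z = 98 mm (outer face x = 43 mm); a top panel reaches from there over the tiles to this edge at x = -23, outer face z = 98, inner 94 mm. Open, the top panel stands up beside the mouth on the box's +x side, outer face away from the mouth.
- bowl: Small pottery bowl with bits in it, 104 mm wide, 52 mm tall, loose bystander. Origin: centre of its underside.
- cup: Stained cup with a brush in it, 77 mm wide, 166 mm tall with the brush, loose bystander. Origin: centre of its underside.
- file_floor (a point): Middle of the file's inner floor, 5 mm above the box's origin along its z. The inside measures 64 mm (box x) by 34 mm (box y), 45 mm deep, walls 5 mm; the topmost 6 mm of the mouth flare out by 3 mm on every side. Tiles that are home stand on this floor and stick out 40 mm past the rim.

How it is judged (in metres and radians):
On the way, in this order (a step that is already met when the one before it is completed fails the run):
1. all three tiles are lifted clear of the tray together (at least 40 mm above the worktop) (height (world z) of each of tile_a, tile_b, tile_c above 0.04 m and distance between each of tile_a, tile_c and tile_b below 0.03 m), for 0.2 s.
2. all three tiles are fully home in the file, the cover still open (z of tile_a in the frame of file_box between 0.002 and 0.009 m and x of tile_a in the frame of file_box between -0.005 and 0.005 m and y of tile_a in the frame of file_box between -0.015 and 0.015 m and angle between the z axis of each of tile_a, tile_b, tile_c and the z axis of file_box, either way round below 0.12 rad and z of tile_b in the frame of file_box between 0.002 and 0.009 m and x of tile_b in the frame of file_box between -0.005 and 0.005 m and y of tile_b in the frame of file_box between -0.015 and 0.015 m and z of tile_c in the frame of file_box between 0.002 and 0.009 m and x of tile_c in the frame of file_box between -0.005 and 0.005 m and y of tile_c in the frame of file_box between -0.015 and 0.015 m and value of joint cover above 0.5 rad), for 0.2 s.
At the end, for the whole second after the job is handed in: All three tiles stand in the file, each with its bottom within 4 mm of the file's floor, within 5 mm of the middle across its width and in line with the box within 0.12 rad, at rest; the cover is shut to within 0.1 rad (z of tile_a in the frame of file_box between 0.002 and 0.009 m and x of tile_a in the frame of file_box between -0.005 and 0.005 m and y of tile_a in the frame of file_box between -0.015 and 0.015 m and angle between the z axis of each of tile_a, tile_b, tile_c and the z axis of file_box, either way round below 0.12 rad and z of tile_b in the frame of file_box between 0.002 and 0.009 m and x of tile_b in the frame of file_box between -0.005 and 0.005 m and y of tile_b in the frame of file_box between -0.015 and 0.015 m and z of tile_c in the frame of file_box between 0.002 and 0.009 m and x of tile_c in the frame of file_box between -0.005 and 0.005 m and y of tile_c in the frame of file_box between -0.015 and 0.015 m and value of joint cover below 0.1 rad and linear speed of each of tile_a, tile_b, tile_c below 0.02 m/s); the robot touches nothing.
It fails at once if the bowl or the cup is shifted by more than 30 mm (distance of any of bowl, cup from where it was at the start of the episode above 0.03 m).
It fails at once if a tile falls over (tips more than 70 degrees) (angle between any of tile_a, tile_b, tile_c's own z axis and vertical above 1.22 rad).
It also fails if it takes over 56 s, if anything falls off the work surface, if the arm or the gripper's body presses on something with over 40 N, if the wrist force passes 120 N, or if a joint passes its speed limit or range.

## Working session

There is one attempt and no reset: what is moved stays moved. The work goes in short steps, Python scripts to look and compute and a tool call to move; the robot and the scene stay as the last step left them, time stands still between calls to the robot, and variables do not carry over. Pictures are saved under pics/ and viewed, about 8 in all and at most 12, crops included, and the job is handed in when it is done.

Besides the shell and the picture viewer there is one more tool, called as name(argument=value, ...) on one line, values as JSON. move_arm: Moves the arm, as the interface text tells. Its arguments: {"type":"object","properties":{"motion":{"type":"string"},"fingers":{"type":"number"},"squeeze":{"type":"number"}},"required":["motion"]}

```bash
mkdir -p pics
python3 - <<'E'
from bench import readout, eyes, r
import cv2,numpy as np
print(readout.sense())
for n in("scene","top"):
    s=eyes.snapshot(n); cv2.imwrite(f"pics/{n}0.png",s["image"]); print(n,s["fx"],s["fy"],s["cx"],s["cy"],s["dist_coeffs"],np.round(s["world_to_cam"],3).tolist())
E
```

```text
{'time': 0.0, 'joint_pos': array([-7.14123183e+01,  7.51609176e+00,  8.53299373e+01,  8.30006416e-04,
        8.72648127e+01, -4.89316378e+00]), 'qd': array([ 0.01573723, -0.06127474, -0.0035287 , -0.04542571,  0.08777879,
       -0.01122944]), 'joint_efforts': array([-1.25815619e-03, -5.69404078e+01, -5.00547159e+01, -4.12240715e-04,
        1.50826498e-02,  2.62011383e-05]), 'tool_pos': array([ 238.90561839, -549.75765612,  230.22791361]), 'tcp_rot': array([-9.01103670e+01,  1.02805351e-02, -1.56519205e+02]), 'ft_force': array([0.0498589 , 0.24182297, 0.34751653]), 'wrist_torque': array([-0.01917846,  0.00312636,  0.04688047]), 'finger_gap': 85.21132944173524}
scene 519.9208661784066 519.9208661784066 314.50151169893627 194.74433076936893 [-0.11280945  0.          0.          0.          0.        ] [[0.646, 0.764, -0.01, -396.137], [0.646, -0.553, -0.527, -231.931], [-0.408, 0.334, -0.85, 1634.707], [0.0, 0.0, 0.0, 1.0]]
top 384.26772711995653 384.26772711995653 310.97761658593436 200.5257545352674 [-0.06737466  0.          0.          0.          0.        ] [[-0.005, -1.0, 0.013, 98.728], [-0.992, 0.003, -0.13, 523.073], [0.129, -0.014, -0.991, 975.84], [0.0, 0.0, 0.0, 1.0]]
```

View pics/scene0.png

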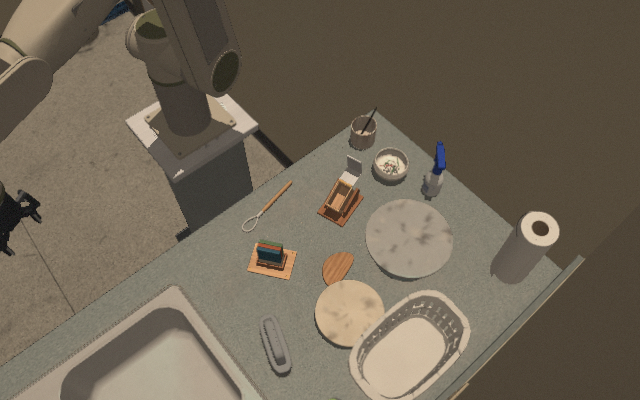

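View pics/top0.png

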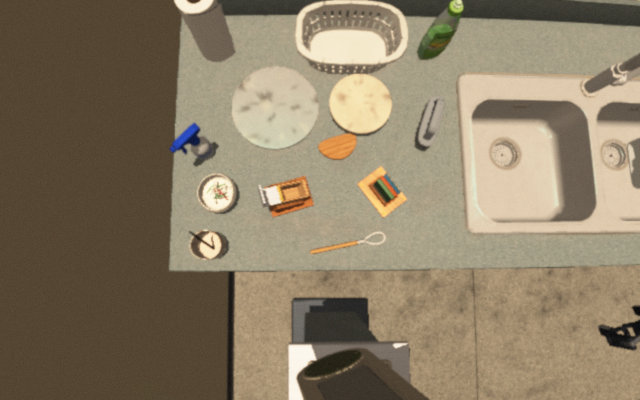

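The scene view shows the tray near (272,260) and the file near (342,200). In the top view the tray is near (383,191) and the file near (287,195), with the cover open towards the left, the bowl at (217,193) and the cup at (208,244). I'll zoom in on the tray and file.

Run:
```python
import cv2,numpy as np
t=cv2.imread("pics/top0.png");s=cv2.imread("pics/scene0.png")
def c(i,x,y):
    o=cv2.resize(i[y:y+50,x:x+66],(396,300),interpolation=cv2.INTER_CUBIC)
    for k in range(0,66,10): cv2.putText(o,str(x+k),(k*6,8),0,.3,(0,255,255)); cv2.line(o,(k*6,8),(k*6,14),(0,255,255))
    for k in range(0,50,10): cv2.putText(o,str(y+k),(0,k*6+4),0,.3,(0,255,255))
    return o
s2=cv2.resize(s[150:230,310:376],(396,480),interpolation=cv2.INTER_CUBIC)
a=np.vstack([np.hstack([c(t,350,166),c(t,254,171)]),np.hstack([c(s,240,234),c(s,308,180)])])
cv2.imwrite("pics/z1.png",a)
```

```text
(no output)
```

View pics/z1.png

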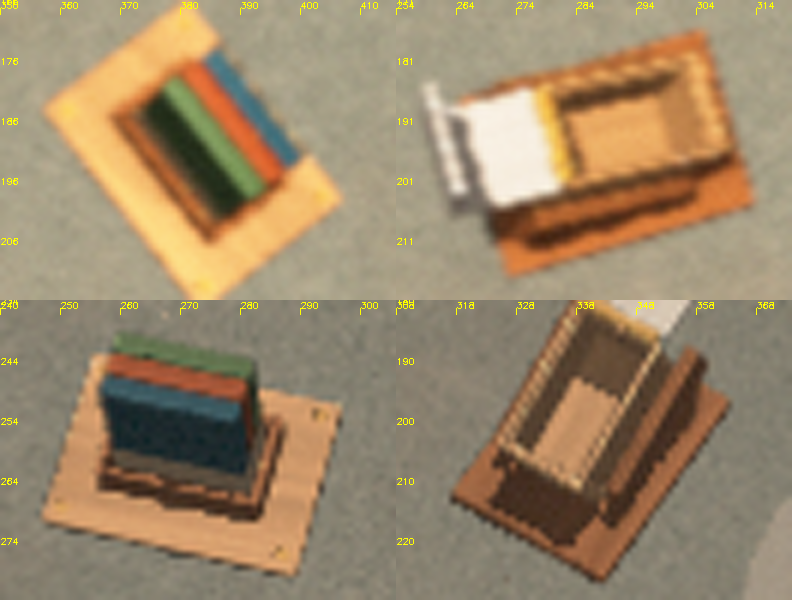

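The crops show that all three tiles have clear top edges: green towards the file, red in the middle, blue on the far side. The board corners of tray and stand are readable in both views. I'll fit the poses from these corners.

```bash
cat > h.py <<'E'
import numpy as np,cv2
from scipy.spatial.transform import Rotation as R
CAM={"scene":(519.9208661784066,314.50151169893627,194.74433076936893,-0.11280945),"top":(384.26772711995653,310.97761658593436,200.5257545352674,-0.06737466)}
def load():
    from bench import eyes
    return {n:eyes.snapshot(n) for n in CAM}
def proj(W,n,P):
    f,cx,cy,k=CAM[n]; P=np.atleast_2d(P).astype(float); W=np.array(W)
    return cv2.projectPoints(P,cv2.Rodrigues(W[:3,:3].copy())[0],W[:3,3].copy(),np.array([[f,0,cx],[0,f,cy],[0,0,1]]),np.array([k,0,0,0,0]))[0][:,0]
def base(q,P):
    return (R.from_euler('z',q[2],degrees=True).apply(np.atleast_2d(P)))+[q[0],q[1],0]
RB=R.from_euler('y',-25,degrees=True)
def box(q,P,dx=0): # box frame -> world
    return base(q,RB.apply(np.atleast_2d(P))+[dx,0,30])
E
cat > fit.py <<'E'
from h import *
from scipy.optimize import least_squares
s=load(); W={n:s[n]["world_to_cam"] for n in s}
import pickle; pickle.dump(W,open("W.pkl","wb"))
px=lambda o,u,v:np.array([(u+.5)/6-.5+o[0],(v+.5)/6-.5+o[1]])
t=(350,166);f=(254,171);st=(240,234);sf=(308,180)
# tray: x axis along pile width; guess yaw from image
T=[("top",t,44,108,(-58,42,6)),("top",t,342,198,(58,-42,6)),
("scene",st,95,53,(58,42,6)),("scene",st,342,105,(-58,42,6)),("scene",st,297,277,(-58,-42,6)),("scene",st,42,220,(58,-42,6))]
S=[("top",f,309,32,(-62,-42,8)),("top",f,358,205,(-62,42,8)),("top",f,116,275,(54,42,8)),
("scene",sf,56,195,(-62,42,8)),("scene",sf,204,280,(-62,-42,8)),("scene",sf,334,103,(54,-42,8))]
def run(L,q0):
    fun=lambda q:np.concatenate([proj(W[n],n,base(q,P))[0]-px(o,u,v) for n,o,u,v,P in L])
    r=least_squares(fun,q0,loss="soft_l1"); return r.x,np.round(fun(r.x).reshape(-1,2),1).tolist()
best=None
for name,L in(("tray",T),("stand",S)):
  for perm in ([1,1],[-1,1]):
   for y0 in range(0,360,45):
    L2=[(n,o,u,v,(P[0]*perm[0],P[1],P[2])) for n,o,u,v,P in L]
    x,res=run(L2,[450,0,y0]); c=np.abs(res).max()
    if c<4: print(name,perm,y0,np.round(x,2),res)
q=None
E
python3 fit.py | sort -u -k1,2
```

```text
stand [1, 1] 0 [538.86 159.89 105.94] [[-0.0, -0.7], [0.5, -0.1], [-0.8, 0.2], [-0.8, -0.2], [0.0, 0.3], [0.2, -0.3]]
tray [-1, 1] 0 [552.22 -96.13  36.79] [[-0.5, -0.1], [0.2, 0.2], [-0.2, 0.1], [0.3, 0.0], [-0.0, -0.1], [-0.3, 0.2]]
```

```bash
cat > ov.py <<'E'
from h import *
import pickle
W=pickle.load(open("W.pkl","rb"))
TR=[552.22,-96.13,36.79];ST=[538.86,159.89,105.94]
def boxe(x,y,z):
    c=[[i,j,k] for i in x for j in y for k in z]
    return [(np.array(a),np.array(b)) for m,a in enumerate(c) for b in c[m+1:] if sum(np.array(a)!=np.array(b))==1]
def draw(img,n,segs,fr,x0,y0,w,h,s,col=(255,255,0)):
    o=cv2.resize(img[y0:y0+h,x0:x0+w],None,fx=s,fy=s,interpolation=cv2.INTER_CUBIC)
    for f,a,b,c in segs:
        p=proj(W[n],n,np.vstack([f(a),f(b)])); p=((p+.5-[x0,y0])*s-.5)*8
        cv2.line(o,tuple(map(int,p[0])),tuple(map(int,p[1])),c,1,cv2.LINE_AA,3)
    return o
def coverseg(th):
    # cover outline in box frame, rotated th about +y at (39,48)
    C=np.array([39,0,48]);Rt=R.from_euler('y',th)
    pts=[(43,48),(43,98),(-23,98),(-23,94)]
    out=[]
    for y in(-22,22):
        for a,b in zip(pts,pts[1:]): out.append(((a[0],y,a[1]),(b[0],y,b[1])))
    for a in pts: out.append(((a[0],-22,a[1]),(a[0],22,a[1])))
    return [tuple(Rt.apply(np.array(p)-C)+C for p in s) for s in out]
if __name__=="__main__":
    tr=lambda p:base(TR,p); bx=lambda p:box(ST,p)
    tg=[(tr,a,b,(255,255,0)) for a,b in boxe([-30,30],[-15.2,15.2],[91])+boxe([-58,58],[-42,42],[6])]
    fg=[(bx,a,b,(255,255,0)) for a,b in boxe([-37,37],[-22,22],[50])+boxe([-32,32],[-17,17],[5])]+[(bx,a,b,(255,0,255)) for a,b in coverseg(2.1)]
    t=cv2.imread("pics/top0.png");s=cv2.imread("pics/scene0.png")
    a=np.vstack([np.hstack([draw(t,"top",tg,0,350,166,66,50,6),draw(t,"top",fg,0,254,171,66,50,6)]),
     np.hstack([draw(s,"scene",tg,0,240,234,66,50,6),draw(s,"scene",fg,0,308,175,66,50,6)])])
    cv2.imwrite("pics/ov1.png",a)
E
python3 ov.py
```

```text
(no output)
```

View pics/ov1.png

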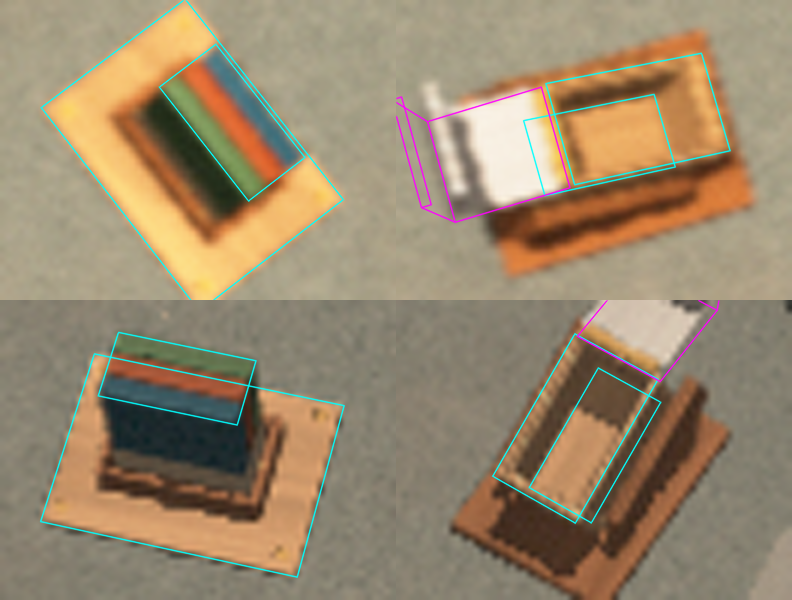

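The pile overlay fits the image well. The file rim in the scene view needs a finer check.

Run:
```python
from ov import *
bx=lambda p:box(ST,p); st=lambda p:base(ST,p)
fg=[(bx,a,b,(255,255,0)) for a,b in boxe([-37,37],[-22,22],[50])]+[(st,a,b,(0,255,0)) for a,b in boxe([-62,54],[-42,42],[8])]
t=cv2.imread("pics/top0.png");s=cv2.imread("pics/scene0.png")
def tick(o,x0,y0,sc):
    for k in range(0,o.shape[1]//sc,5): cv2.putText(o,str(x0+k),(k*sc,8),0,.28,(0,255,255)); cv2.line(o,(k*sc,9),(k*sc,14),(0,255,255))
    for k in range(0,o.shape[0]//sc,5): cv2.putText(o,str(y0+k),(0,k*sc+4),0,.28,(0,255,255))
    return o
A=tick(draw(s,"scene",[],0,315,150,50,75,8),315,150,8)
B=tick(draw(s,"scene",fg,0,315,150,50,75,8),315,150,8)
cv2.imwrite("pics/z2.png",np.hstack([A,B]))
```

```text
(no output)
```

View pics/z2.png

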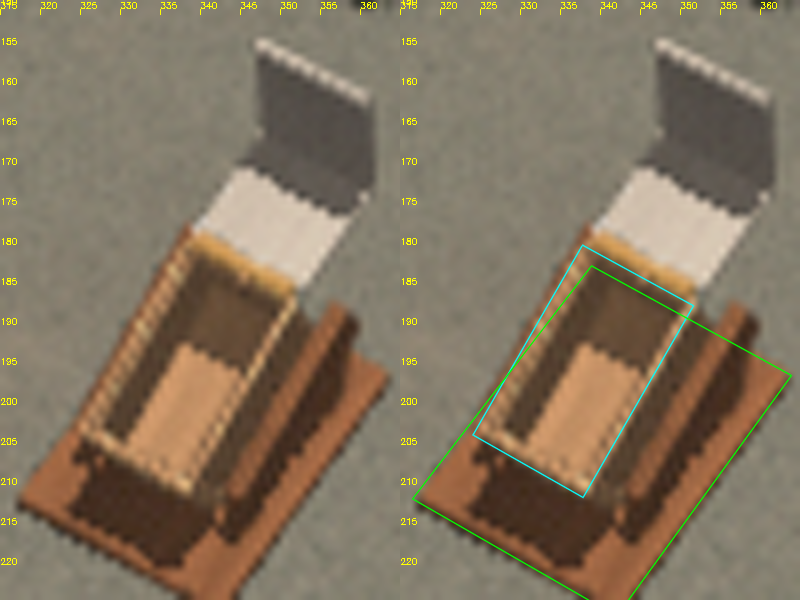

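Picture 5 shows the file rim's outer corners at scene pixels of about (325,204), (338.5,211.7), (351.7,186.8) and (339,180). That is about 0.8 px off the model, so I'll refit with the rim corners included.

```bash
cat >> fit.py <<'E'
print("----")
p8=lambda u,v:((u+.5)/8-.5+315,(v+.5)/8-.5+150)
rim=[("scene",p8(81,433),(-37,22,50)),("scene",p8(189,495),(-37,-22,50)),("scene",p8(295,296),(37,-22,50)),("scene",p8(191,240),(37,22,50)),
("scene",p8(18,503),0,(-62,42,8)),("scene",p8(390,378),0,(54,-42,8)),
("top",px(f,304,54),(-37,-22,50)),("top",px(f,341,153),(-37,22,50)),("top",px(f,179,187),(37,22,50))]
def fun2(q,v=False):
    o=[]
    for e in rim:
        P=box(q[:3],e[2],q[3]) if len(e)==3 else base(q,e[3])
        o.append(proj(W[e[0]],e[0],P)[0]-e[1])
    for n,oo,u,v_,P in S:
        if n=="top": o.append(proj(W[n],n,base(q,P))[0]-px(oo,u,v_))
    return np.concatenate(o)
for fixdx in(True,False):
    g=(lambda q:np.append(fun2(np.append(q,0)),0)) if fixdx else fun2
    rr=least_squares(g,[538.9,160,106] if fixdx else [538.9,160,106,0],loss="soft_l1",f_scale=.5)
    x=rr.x if not fixdx else np.append(rr.x,0)
    print(np.round(x,2),np.round(fun2(x).reshape(-1,2),1).tolist())
E
python3 fit.py | sed -n '/----/,$p'
```

```text
----
[538.63 160.44 106.12   0.  ] [[-0.9, 0.1], [-0.6, 0.1], [-0.1, 1.0], [-1.0, 0.4], [-0.6, -0.7], [0.2, -0.6], [-0.1, -0.2], [-1.4, -0.4], [-0.3, -0.4], [-0.3, -0.7], [0.3, -0.1], [-0.9, 0.4]]
[538.96 159.45 106.18   1.74] [[-0.8, -0.1], [-0.4, -0.1], [0.0, 0.8], [-0.9, 0.3], [-0.8, -0.4], [0.0, -0.3], [-0.4, -0.1], [-1.7, -0.4], [-0.6, -0.3], [0.0, -0.8], [0.7, -0.2], [-0.5, 0.3]]
```

Refined stand pose: about (538.8, 160.3), yaw 106.1. Tray pose: (552.2, -96.1), yaw 36.8. Next I move above the tray.

move_arm(motion="3 4.2 0 0 0 7;6 8.4 0 0 0 13.3;8.5 12 0 0 0 13.3;10.8 15.4 0 0 0 13.3;13 18.8 0 0 0 13.3;15.3 22.2 0 0 0 13.3;17.6 25.5 0 0 0 13.3;19.9 28.9 0 0 0 13.3;22.2 32.3 0 0 0 13.3;24.4 35.6 0 0 0 13.3", fingers=8.54, squeeze=60)

```text
time: 1.13
tool_pos: [475.5, -204.8, 231.5]
tcp_rot: [-90.0, 0.0, -143.2]
ft_force: [0.8, -0.1, 1.0]
finger_gap: 85.2
```

move_arm(motion="2.3 3.3 0 0 0 0;4.6 6.5 0 0 0 0;6.9 9.8 0 0 0 0;6.9 9.8 -3 0 0 0;6.9 9.8 -6 0 0 0;6.9 9.8 -8 0 0 0;6.9 9.8 -8 0 0 0;6.9 9.8 -8 0 0 0")

```text
time: 1.8
tool_pos: [542.7, -108.4, 150.3]
tcp_rot: [-90.1, -0.1, -143.2]
ft_force: [0.2, -0.2, 0.6]
finger_gap: 85.5
```

move_arm(motion="0.95 1.23 0 0 0 0;0.95 1.23 -2 0 0 0;0.95 1.23 -4 0 0 0;0.95 1.23 -6 0 0 0;0.95 1.23 -7.5 0 0 0;0.95 1.23 -9.2 0 0 0;0.95 1.23 -9.2 0 0 0;0.95 1.23 -9.2 0 0 0")

```text
time: 2.47
tool_pos: [553.8, -96.9, 60.6]
tcp_rot: [-90.0, 0.0, -143.2]
ft_force: [-0.0, 0.1, 0.8]
finger_gap: 85.2
```

move_arm(motion="0 0 0 0 0 0;0 0 0 0 0 0;0 0 0 0 0 0;0 0 0 0 0 0;0 0 0 0 0 0;0 0 0 0 0 0;0 0 0 0 0 0;0 0 0 0 0 0", fingers=2.4, squeeze=60)

```text
time: 3.13
tool_pos: [553.9, -96.5, 60.4]
tcp_rot: [-89.9, 0.1, -143.2]
ft_force: [-1.4, 0.7, 5.8]
finger_gap: 29.1
```

move_arm(motion="0 0 0 0 0 0;0 0 0 0 0 0;0 0 0.5 0 0 0;0 0 1 0 0 0;0 0 2 0 0 0;0 0 3 0 0 0;0 0 4.5 0 0 0;0 0 6 0 0 0;0 0 8 0 0 0;0 0 10 0 0 0")

```text
time: 3.97
tool_pos: [553.0, -96.4, 160.7]
tcp_rot: [-90.0, -0.0, -143.2]
ft_force: [0.1, -0.8, -2.7]
finger_gap: 29.1
```

Run:
```python
from h import *; from bench import readout
s=load(); x=readout.sense(); print(x['tool_pos'],x['tcp_rot'],x['ft_force'],x['finger_gap'])
for n in s: cv2.imwrite(f"pics/{n}1.png",s[n]["image"])
p=[552,-96,130]
o=[]
for n in s:
    u,v=map(int,proj(s[n]["world_to_cam"],n,p)[0]); u0,v0=u-25,v-37; print(n,u0,v0)
    o.append(cv2.resize(s[n]["image"][v0:v0+75,u0:u0+50],None,fx=8,fy=8,interpolation=cv2.INTER_CUBIC))
cv2.imwrite("pics/z3.png",np.hstack(o))
```

```text
[556.0082161  -97.19265795 164.4739365 ] [ -89.63876009    0.28297904 -143.22023998] [ 1.49505205 -0.2817794  -2.1604525 ] 29.042382596788645
scene 242 202
top 366 146
```

View pics/z3.png

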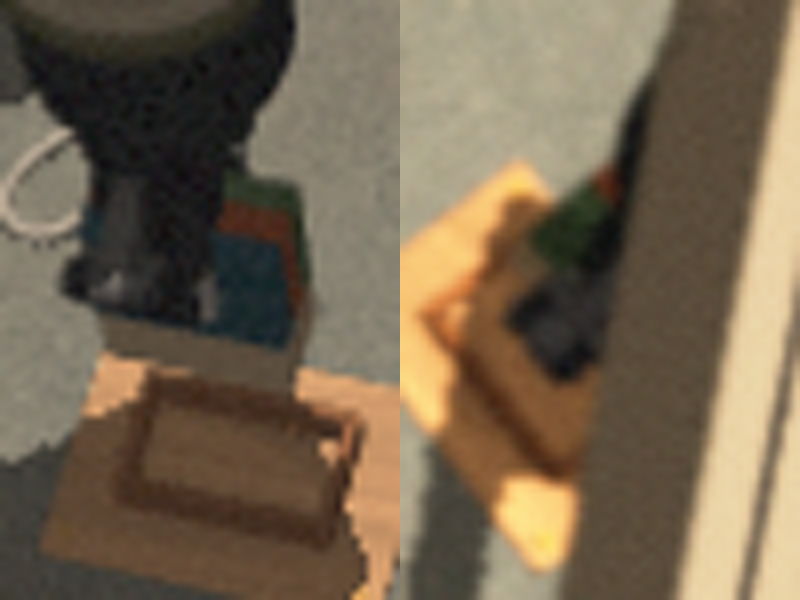

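All three tiles are in the jaws and clear of the tray, with the blue, red and green tops level at about (290,200–250) in the crop. Next I turn and carry them.

move_arm(motion="0 1 0 0 0 7;0 3 0.5 0 0 14;0 5 1 0 0 21;0 7 1.5 0 0 28;0 9 2 0 0 35;0 11 2 0 0 42;0 13 2 0 0 49;0 15 2 0 0 56;0 16 2 0 0 63;0 17 2 0 0 69.3")

```text
time: 4.9
tool_pos: [552.6, 74.7, 178.1]
tcp_rot: [-90.1, 0.0, -73.5]
ft_force: [-0.3, -0.0, -4.6]
finger_gap: 29.3
```

move_arm(motion="0 0.5 0 6 1.7 0;0 1 0 12 3.5 0;0 1.5 0 18 5.2 0;0 2 0 24 6.9 0;0 2.5 0 24 6.9 0;0 2.5 0 24 6.9 0;0 2.5 0 24 6.9 0")

```text
time: 5.48
tool_pos: [553.0, 98.5, 178.6]
tcp_rot: [-90.1, 24.8, -74.0]
ft_force: [-0.3, 0.7, -3.2]
finger_gap: 29.6
```

```bash
cat > st.py <<'E'
from h import *
ST=[538.8,160.3,106.1]
def state():
    from bench import readout
    x=readout.sense(); Rt=R.from_euler('xyz',x['tcp_rot'],degrees=True)
    Rb=R.from_euler('z',ST[2],degrees=True)*RB
    b=Rb.inv().apply(np.array(x['tool_pos'])-[ST[0],ST[1],30])
    M=(Rb.inv()*Rt).as_matrix()
    print("t",round(x['time'],2),"box",np.round(b,1),"ydir",np.round(M[:,1],3),"zdir",np.round(M[:,2],3),"F",np.round(x['ft_force'],1),"gap",round(x['finger_gap'],1),"J",np.round(x['joint_pos']))
    return Rb,Rt,x
if __name__=="__main__":
    Rb,Rt,x=state()
    D=R.from_matrix(np.array([[1,0,0],[0,0,1],[0,-1,0]]).T) # tool: y=-boxz, z=boxy -> x=?
    print(np.round(Rb.as_matrix(),4).tolist())
E
python3 st.py
```

```text
t 5.48 box [  5.4   3.5 161.4] ydir [-0.003  0.001 -1.   ] zdir [-0.001 -1.    -0.001] F [-0.3  0.7 -3.2] gap 29.6 J [-10.  10.  91.  22.  90. -28.]
[[-0.2513, -0.9608, 0.1172], [0.8708, -0.2773, -0.406], [0.4226, 0.0, 0.9063]]
```

move_arm(motion="0 0.4 -1 0 0 0;0 0.8 -2.2 0 0 0;0 1.3 -3.7 0 0 0;0 1.3 -3.7 0 0 0;0 1.3 -3.7 0 0 0;0 1.3 -3.7 0 0 0")

```text
time: 5.98
tool_pos: [553.1, 112.1, 142.4]
tcp_rot: [-90.0, 25.0, -73.9]
ft_force: [0.5, -0.3, -2.4]
finger_gap: 29.0
```

```bash
python3 st.py
python3 - <<'E'
from ov import *
from st import ST as S2
s=load()
for n in s: cv2.imwrite(f"pics/{n}2.png",s[n]["image"])
bx=lambda p:box(S2,p); o=[]
fg=[(bx,a,b,(255,255,0)) for a,b in boxe([-37,37],[-22,22],[50])]+[(bx,a,b,(0,255,0)) for a,b in boxe([-30,30],[-15.2,15.2],[67.5])]
for n,d in(("scene",(-25,-37)),("top",(-30,-37))):
    u,v=map(int,proj(s[n]["world_to_cam"],n,box(S2,[0,0,70]))[0])
    o.append(draw(s[n]["image"],n,fg if n=="x" else [],0,u+d[0],v+d[1],50,75,8)); print(n,u+d[0],v+d[1],[np.round((proj(s[n]["world_to_cam"],n,box(S2,p))[0]+.5-[u+d[0],v+d[1]])*8-.5) .tolist() for p in([-30,-15,67.5],[30,-15,67.5],[-30,15,67.5],[-37,-22,50],[37,-22,50],[-37,22,50])])
cv2.imwrite("pics/z4.png",np.hstack(o))
E
```

```text
t 5.98 box [  1.9  -0.3 123.2] ydir [-0.001  0.    -1.   ] zdir [ 0.001 -1.    -0.   ] F [ 0.5 -0.3 -2.4] gap 29.0 J [ -8.  12.  93.  23.  86. -28.]
[[-0.2513, -0.9608, 0.1172], [0.8708, -0.2773, -0.406], [0.4226, 0.0, 0.9063]]
scene 310 157 [[206.0, 404.0], [296.0, 247.0], [130.0, 361.0], [224.0, 440.0], [334.0, 248.0], [114.0, 378.0]]
top 266 151 [[319.0, 239.0], [148.0, 273.0], [345.0, 330.0], [309.0, 230.0], [102.0, 271.0], [348.0, 360.0]]
```

View pics/z4.png

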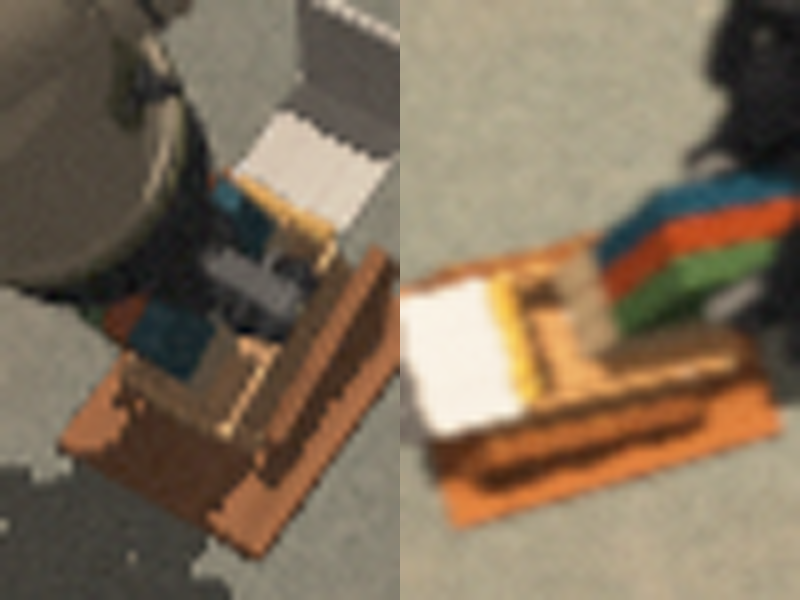

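The pile hovers over the mouth in line with the box. I need one finer look at its offset from the rim.

Run:
```python
from ov import *
from st import ST as S2
bx=lambda p:box(S2,p); o=[]
T=(0.8,-0.3,68.7)
fg=[(bx,np.array(a)+T,np.array(b)+T,(0,255,0)) for a,b in boxe([-30,30],[-15.2,15.2],[0])]+[(bx,a,b,(255,255,0)) for a,b in boxe([-37,37],[-22,22],[50])]
for n,x0,y0 in(("scene",320,190),("top",272,176)):
    im=cv2.imread(f"pics/{n}2.png"); 
    im=np.clip(im.astype(float)*1.5,0,255).astype(np.uint8)
    o.append(np.vstack([draw(im,n,[],0,x0,y0,25,18,16),draw(im,n,fg,0,x0,y0,25,18,16)]))
cv2.imwrite("pics/z5.png",np.hstack(o))
```

```text
(no output)
```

View pics/z5.png

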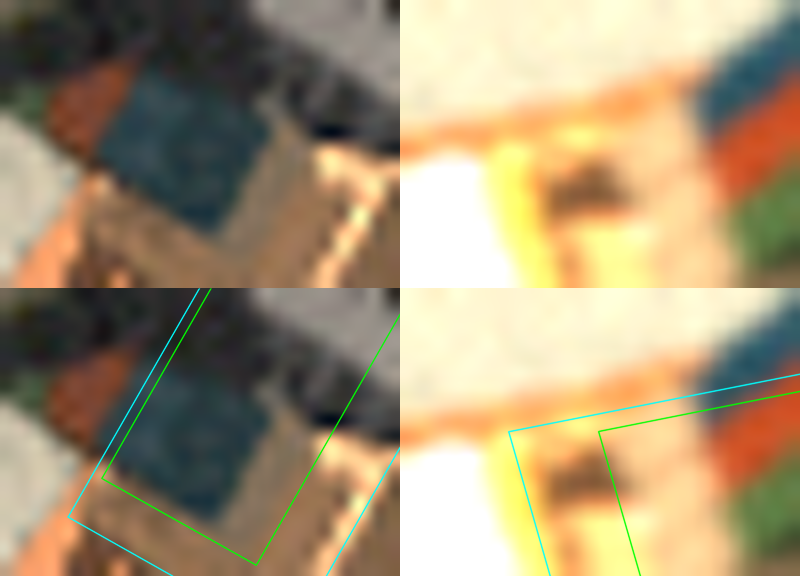

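Run:
```python
from ov import *
from st import ST as S2
W=pickle.load(open("W.pkl","rb"))
up=lambda o,s,u,v:np.array([(u+.5)/s-.5+o[0],(v+.5)/s-.5+o[1]])
s16=(320,190);t16=(272,176);t8=(266,151);s8=(310,157)
rim=[("scene",up(s8,8,230,437),(-37,-22,50)),("scene",up(s8,8,120,372),(-37,22,50)),("top",up(t8,8,350,358),(-37,22,50))]
obs=[("top",up(t16,16,300,90),(30,-15.2,'g')),("top",up(t16,16,312,150),(30,-5.1,'g')),("top",up(t16,16,345,207),(30,5.1,'g')),("top",up(t8,8,255,190),(30,-15.2,85)),
("scene",up(s16,16,215,235),(-30,-15.2,'g')),("scene",up(s16,16,95,150),(-30,-5.1,85))]
from scipy.optimize import least_squares
for n,p,P in rim: print(n,"rim meas-pred px",np.round(p-proj(W[n],n,box(S2,P))[0],2))
def f(q):
    x,y,z,a,g=q; o=[]
    for n,p,P in obs:
        P=np.array([g if k=='g' else k for k in P],float)
        c=np.array([0,0,73.]); Q=R.from_euler('y',a).apply(P-c)+c+[x,y,z]
        o+=list(proj(W[n],n,box(S2,Q))[0]-p)
    return np.array(o+[(g-27)/3*.5,(z-68.7)/1*.5])
r=least_squares(f,[.8,-.3,68.7,0,27]); print(np.round(r.x,2)); print(np.round(f(r.x)[:12].reshape(-1,2),2).tolist())
for cam in("top","scene"):
    ob=obs; obs=[o for o in ob if o[0]==cam]
    g=lambda q:f([q[0],q[1],68.7,0,27]); r=least_squares(g,[0,0]); print(cam,np.round(r.x,2),np.round(r.fun[:-2],2)); obs=ob
```

```text
scene rim meas-pred px [ 0.75 -0.42]
scene rim meas-pred px [ 0.8  -0.76]
top rim meas-pred px [ 0.26 -0.28]
[6.500e-01 2.800e-01 6.963e+01 4.000e-02 3.427e+01]
[[-0.56, -0.48], [-0.14, -0.2], [-1.01, 0.31], [-0.2, 0.21], [-0.84, 0.86], [-0.67, 0.34]]
top [-3.97 -0.43] [-0.58 -0.16 -0.17  0.09 -1.05  0.57  1.73 -0.49]
scene [2.65 0.88] [ 0.4   0.16 -0.38 -0.16]
```

The views are consistent to about 1–2 mm, which is inside the flare. I'll insert gently and watch the force.

move_arm(motion="-0.1 0.2 -0.6 0 0 0;-0.14 0.45 -1.1 0 0 0;-0.18 0.6 -1.45 0 0 0;-0.21 0.73 -1.75 0 0 0;-0.25 0.85 -2.0 0 0 0;-0.28 0.97 -2.27 0 0 0;-0.28 0.97 -2.27 0 0 0")

```text
time: 6.67
tool_pos: [550.0, 121.5, 118.8]
tcp_rot: [-90.0, 25.0, -73.9]
ft_force: [-1.1, 0.0, -3.2]
finger_gap: 29.1
```

```bash
python3 st.py
```

```text
t 6.67 box [ 1.   0.  97.6] ydir [-0.     0.001 -1.   ] zdir [-0.001 -1.    -0.001] F [-1.1  0.  -3.2] gap 29.1 J [ -8.  13.  95.  23.  83. -29.]
[[-0.2513, -0.9608, 0.1172], [0.8708, -0.2773, -0.406], [0.4226, 0.0, 0.9063]]
```

move_arm(motion="-0.03 0.12 -0.27 0 0 0;-0.06 0.2 -0.45 0 0 0;-0.08 0.28 -0.63 0 0 0;-0.11 0.36 -0.81 0 0 0;-0.13 0.45 -1.0 0 0 0;-0.16 0.57 -1.27 0 0 0;-0.16 0.57 -1.27 0 0 0")

```text
time: 7.25
tool_pos: [548.4, 127.2, 106.2]
tcp_rot: [-90.0, 25.0, -73.9]
ft_force: [-0.7, -0.4, -4.0]
finger_gap: 29.1
```

```bash
python3 st.py
```

```text
t 7.25 box [ 1.  -0.1 83.6] ydir [-0.  0. -1.] zdir [-0. -1. -0.] F [-0.7 -0.4 -4. ] gap 29.1 J [ -7.  14.  96.  23.  82. -29.]
[[-0.2513, -0.9608, 0.1172], [0.8708, -0.2773, -0.406], [0.4226, 0.0, 0.9063]]
```

move_arm(motion="-0.03 0.12 -0.27 0 0 0;-0.07 0.24 -0.54 0 0 0;-0.1 0.36 -0.8 0 0 0;-0.14 0.48 -1.08 0 0 0;-0.17 0.6 -1.35 0 0 0;-0.21 0.73 -1.63 0 0 0;-0.21 0.73 -1.63 0 0 0")

```text
time: 7.83
tool_pos: [546.1, 134.6, 89.7]
tcp_rot: [-90.1, 25.0, -73.9]
ft_force: [-0.7, -0.9, -2.9]
finger_gap: 29.3
```

move_arm(motion="-0.02 0.06 -0.14 0 0 0;-0.04 0.12 -0.27 0 0 0;-0.05 0.18 -0.4 0 0 0;-0.06 0.2 -0.45 0 0 0;-0.06 0.2 -0.45 0 0 0")

```text
time: 8.25
tool_pos: [546.0, 136.3, 85.9]
tcp_rot: [-90.0, 25.0, -73.9]
ft_force: [0.8, -0.3, -1.9]
finger_gap: 29.2
```

```bash
python3 st.py
```

```text
t 8.25 box [ 0.9 -0.3 61.3] ydir [-0. -0. -1.] zdir [-0. -1.  0.] F [ 0.8 -0.3 -1.9] gap 29.2 J [ -6.  15.  97.  23.  80. -29.]
[[-0.2513, -0.9608, 0.1172], [0.8708, -0.2773, -0.406], [0.4226, 0.0, 0.9063]]
```

move_arm(motion="-0.01 0.04 -0.09 0 0 0;-0.01 0.04 -0.09 0 0 0;-0.02 0.08 -0.18 0 0 0;-0.02 0.08 -0.18 0 0 0;-0.02 0.08 -0.18 0 0 0")

```text
time: 8.67
tool_pos: [545.9, 137.1, 84.3]
tcp_rot: [-90.0, 25.0, -73.9]
ft_force: [-0.4, 0.1, -4.0]
finger_gap: 28.8
```

move_arm(motion="0 0.02 -0.05 0 0 0;-0.01 0.04 -0.09 0 0 0;-0.01 0.04 -0.09 0 0 0;-0.01 0.04 -0.09 0 0 0")

```text
time: 9.0
tool_pos: [546.1, 137.2, 84.0]
tcp_rot: [-89.9, 24.9, -73.9]
ft_force: [-2.2, -4.6, 4.1]
finger_gap: 29.1
```

```bash
python3 st.py
```

```text
t 9.0 box [ 0.8 -0.6 59.2] ydir [-0.001 -0.001 -1.   ] zdir [-0.    -1.     0.001] F [-2.2 -4.6  4.1] gap 29.1 J [ -6.  15.  97.  23.  79. -29.]
[[-0.2513, -0.9608, 0.1172], [0.8708, -0.2773, -0.406], [0.4226, 0.0, 0.9063]]
```

move_arm(motion="-0.01 0.03 -0.06 0 0 0;-0.01 0.03 -0.06 0 0 0;-0.01 0.03 -0.06 0 0 0")

```text
time: 9.25
tool_pos: [546.2, 137.2, 83.9]
tcp_rot: [-89.9, 24.9, -73.9]
ft_force: [-3.3, -6.8, 8.4]
finger_gap: 29.5
```

move_arm(motion="0 0 0 0 0 0;0 0 0 0 0 0;0 0 0 0 0 0;0 0 0 0 0 0;0 0 0 0 0 0;0 0 0 0 0 0", fingers=4.6)

```text
time: 9.75
tool_pos: [545.7, 137.9, 82.6]
tcp_rot: [-90.0, 25.0, -73.9]
ft_force: [-0.2, -0.7, 0.6]
finger_gap: 45.9
```

```bash
python3 st.py
```

```text
t 9.75 box [ 1.  -0.4 57.6] ydir [-0. -0. -1.] zdir [-0. -1.  0.] F [-0.2 -0.7  0.6] gap 45.9 J [ -6.  15.  97.  23.  79. -29.]
[[-0.2513, -0.9608, 0.1172], [0.8708, -0.2773, -0.406], [0.4226, 0.0, 0.9063]]
```

move_arm(motion="0.12 -0.4 0.9 0 0 0;0.35 -1.2 2.7 0 0 0;0.6 -2.1 4.6 0 0 0;0.9 -3.2 7.1 0 0 0;1.2 -4.1 9.1 0 0 0;0 -7 12 0 0 0;-2 -10 14 0 0 0;-4 -13 14 0 0 0;-6 -16 14 0 0 0;-6 -16 14 0 0 0")

```text
time: 10.58
tool_pos: [483.9, -27.1, 224.0]
tcp_rot: [-90.0, 24.8, -74.1]
ft_force: [-0.5, -0.4, -0.8]
finger_gap: 46.2
```

Run:
```python
from ov import *
from st import ST as S2,state
state(); s=load(); bx=lambda p:box(S2,p); o=[]
fg=[(bx,a,b,(255,255,0)) for a,b in boxe([-30,30],[-15,15],[90])]
for n,x0,y0 in(("scene",315,150),("top",255,160)):
    im=s[n]["image"]; cv2.imwrite(f"pics/{n}3.png",im)
    o.append(np.vstack([draw(im,n,[],0,x0,y0,50,70 if n=="scene" else 37,8)[-296:],draw(im,n,fg,0,x0,y0,50,70 if n=="scene" else 37,8)[-296:]]))
cv2.imwrite("pics/z6.png",np.hstack(o))
```

```text
t 10.58 box [-67.4 104.7 245.4] ydir [-0.003 -0.002 -1.   ] zdir [-0.004 -1.     0.002] F [-0.5 -0.4 -0.8] gap 46.2 J [-24.   2.  96.  19.  99. -39.]
```

View pics/z6.png

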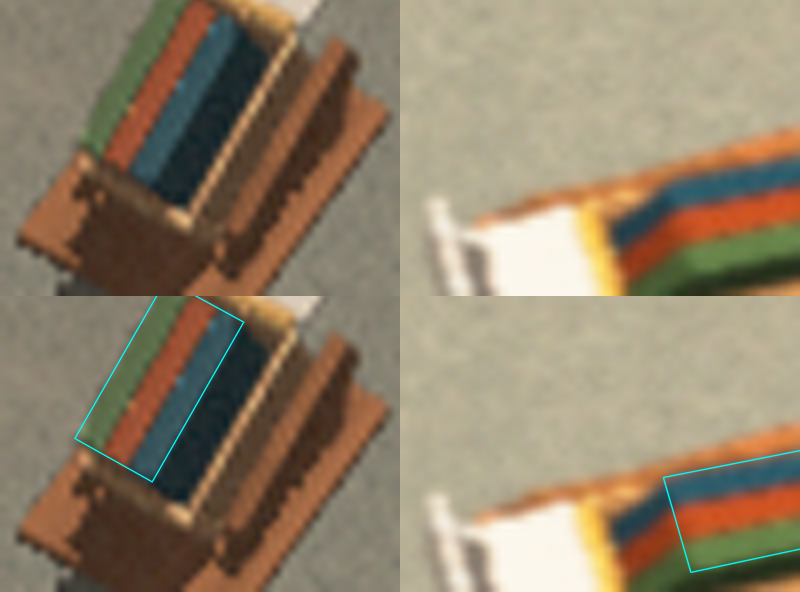

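All three tiles stand in the file with their tops level and in line, so they look home. I'll close the fingers and go round behind the open cover.

move_arm(motion="0.5 3.5 1 0 0 0;1 7 1 0 0 0;1.6 10.5 1 0 0 0;2.1 14 1 0 0 0;2.6 17.5 1 0 0 0;3.2 21 0 0 0 0;3.8 24.7 -1 0 0 0;3.8 24.7 -1 0 0 0;3.8 24.7 -1 0 0 0", fingers=0, squeeze=30)

```text
time: 11.43
tool_pos: [522.5, 227.8, 212.1]
tcp_rot: [-90.1, 25.0, -73.7]
ft_force: [0.2, -0.8, -0.2]
finger_gap: 0.2
```

```bash
python3 st.py
python3 - <<'E'
# arc plan: TCP offsets in box, world cm deltas
from h import *
from st import ST
import numpy as np
Rb=R.from_euler('z',ST[2],degrees=True)*RB
H=np.array([39,0,48.])
for th in [2.1,1.9,1.7,1.5,1.3,1.1,.9,.7,.5,.35,.2,.1,0]:
    c=H+R.from_euler('y',th).apply(np.array([-14,0,98])-H)   # contact on outer face, 9 mm from edge
    n=np.array([np.sin(th),0,np.cos(th)])
    off=np.array([11 if th>.05 else 0,0,0])
    e=H+R.from_euler('y',th).apply(np.array([-23,0,98])-H)
    p=c+off
    if th>1.57: p[0]=e[0]+11
    print(th,"box",np.round(p,0),"world",np.round(Rb.apply(p)+[ST[0],ST[1],30],0))
E
```

```text
t 11.43 box [139.8  -3.1 135.7] ydir [ 0.     0.003 -1.   ] zdir [ 0.004 -1.    -0.003] F [ 0.2 -0.8 -0.2] gap 0.2 J [  3.   5.  94.  24.  88. -16.]
[[-0.2513, -0.9608, 0.1172], [0.8708, -0.2773, -0.406], [0.4226, 0.0, 0.9063]]
2.1 box [124.   0.  69.] world [516. 241. 145.]
1.9 box [117.   0.  82.] world [519. 229. 154.]
1.7 box [108.   0.  94.] world [523. 216. 161.]
1.5 box [ 96.   0. 104.] world [527. 202. 165.]
1.3 box [ 84.   0. 112.] world [531. 188. 167.]
1.1 box [ 71.   0. 118.] world [535. 174. 167.]
0.9 box [ 56.   0. 121.] world [539. 160. 163.]
0.7 box [ 42.   0. 120.] world [542. 148. 157.]
0.5 box [ 27.   0. 117.] world [546. 137. 148.]
0.35 box [ 17.   0. 113.] world [548. 129. 140.]
0.2 box [  8.   0. 108.] world [549. 124. 131.]
0.1 box [  2.   0. 103.] world [550. 120. 124.]
0 box [-14.   0.  98.] world [554. 108. 113.]
```

move_arm(motion="-0.3 0.8 -1.8 0 0 0;-0.6 1.6 -3.8 0 0 0;-0.9 2.2 -5.6 0 0 0;-1 2.3 -6.2 0 0 0;-1 2.3 -6.2 0 0 0;-1 2.3 -6.2 0 0 0")

```text
time: 11.93
tool_pos: [514.1, 247.3, 151.5]
tcp_rot: [-90.0, 25.0, -73.9]
ft_force: [0.7, 0.2, 0.4]
finger_gap: 0.2
```

```bash
python3 st.py
```

```text
t 11.93 box [133.3  -0.4  71.9] ydir [-0.    -0.001 -1.   ] zdir [-0.001 -1.     0.001] F [0.7 0.2 0.4] gap 0.2 J [  5.   7.  98.  25.  81. -16.]
[[-0.2513, -0.9608, 0.1172], [0.8708, -0.2773, -0.406], [0.4226, 0.0, 0.9063]]
```

move_arm(motion="-0.1 0.2 -0.55 0 0 0;0.1 -0.2 -0.6 0 0 0;0.2 -0.6 -0.7 0 0 0;0.3 -1.2 -0.3 0 0 0;0.5 -1.8 0.1 0 0 0;0.7 -2.5 0.45 0 0 0;0.9 -3.1 0.8 0 0 0;1.1 -3.8 1.1 0 0 0;1.3 -4.5 1.3 0 0 0;1.3 -4.5 1.3 0 0 0")

```text
time: 12.77
tool_pos: [527.7, 201.3, 164.6]
tcp_rot: [-89.9, 24.9, -73.9]
ft_force: [0.3, -0.3, -0.7]
finger_gap: 0.4
```

```bash
python3 st.py
python3 - <<'E'
from ov import *
from st import ST as S2
s=load(); bx=lambda p:box(S2,p); o=[]
for n,x0,y0 in(("scene",310,140),("top",240,160)):
    im=s[n]["image"]; cv2.imwrite(f"pics/{n}4.png",im)
    o.append(cv2.resize(im[y0:y0+75,x0:x0+60],None,fx=6,fy=6,interpolation=cv2.INTER_CUBIC))
cv2.imwrite("pics/z7.png",np.hstack(o))
E
```

```text
t 12.77 box [ 95.4  -0.8 104. ] ydir [-0.001 -0.002 -1.   ] zdir [-0.001 -1.     0.002] F [ 0.3 -0.3 -0.7] gap 0.4 J [  0.   7.  96.  24.  84. -20.]
[[-0.2513, -0.9608, 0.1172], [0.8708, -0.2773, -0.406], [0.4226, 0.0, 0.9063]]
```

View pics/z7.png

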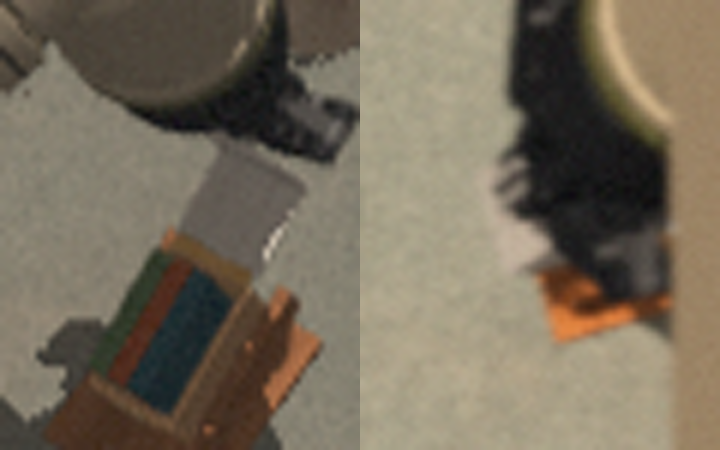

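The cover has swung up ahead of the finger: the panel is at about (240,200) in the crop, with the fingertip behind it. I'll continue the arc.

move_arm(motion="0.17 -0.68 0.1 0 0 0;0.35 -1.35 0.15 0 0 0;0.55 -2 0.17 0 0 0;0.75 -2.7 0.15 0 0 0;0.95 -3.4 0 0 0 0;1.15 -4.1 -0.2 0 0 0;1.3 -4.7 -0.5 0 0 0;1.45 -5.3 -0.85 0 0 0;1.65 -5.85 -1.3 0 0 0;1.85 -6.4 -1.75 0 0 0")

```text
time: 13.7
tool_pos: [545.8, 137.4, 146.5]
tcp_rot: [-89.9, 24.9, -73.9]
ft_force: [-2.1, -3.0, 4.6]
finger_gap: -0.1
```

```bash
python3 st.py
```

```text
t 13.7 box [ 27.5  -0.4 115.7] ydir [-0.002 -0.001 -1.   ] zdir [-0.    -1.     0.001] F [-2.1 -3.   4.6] gap -0.1 J [ -6.  11.  95.  23.  85. -26.]
[[-0.2513, -0.9608, 0.1172], [0.8708, -0.2773, -0.406], [0.4226, 0.0, 0.9063]]
```

move_arm(motion="0.1 -0.4 -0.35 0 0 0;0.2 -0.85 -0.75 0 0 0;0.28 -1.1 -1.2 0 0 0;0.37 -1.4 -1.65 0 0 0;0.42 -1.6 -2 0 0 0;0.47 -1.8 -2.35 0 0 0;0.56 -2.1 -2.7 0 0 0;0.65 -2.4 -3.05 0 0 0;0.65 -2.4 -3.05 0 0 0;0.65 -2.4 -3.05 0 0 0")

```text
time: 14.53
tool_pos: [551.4, 115.4, 116.0]
tcp_rot: [-90.0, 25.1, -73.9]
ft_force: [-1.0, -0.7, 6.9]
finger_gap: -0.1
```

```bash
python3 st.py
```

```text
t 14.53 box [-6.   0.4 97.7] ydir [ 0.001  0.    -1.   ] zdir [ 0. -1. -0.] F [-1.  -0.7  6.9] gap -0.1 J [ -8.  14.  95.  23.  83. -29.]
[[-0.2513, -0.9608, 0.1172], [0.8708, -0.2773, -0.406], [0.4226, 0.0, 0.9063]]
```

move_arm(motion="-0.01 0.04 -0.09 0 0 0;-0.02 0.08 -0.18 0 0 0;-0.02 0.08 -0.18 0 0 0;-0.02 0.08 -0.18 0 0 0")

```text
time: 14.87
tool_pos: [551.6, 115.4, 115.8]
tcp_rot: [-90.0, 25.0, -73.8]
ft_force: [-6.1, -5.6, 17.0]
finger_gap: 0.0
```

```bash
python3 st.py
```

```text
t 14.87 box [-6.1  0.1 97.5] ydir [-0. -0. -1.] zdir [ 0.001 -1.     0.   ] F [-6.1 -5.6 17. ] gap 0.0 J [ -8.  13.  95.  23.  83. -29.]
[[-0.2513, -0.9608, 0.1172], [0.8708, -0.2773, -0.406], [0.4226, 0.0, 0.9063]]
```

There is a hard stop at box z of about 97.5 mm, where 98 is shut, so the cover is shut. I'll retreat and check.

move_arm(motion="0.12 -0.4 0.9 0 0 0;0.4 -1.4 3.2 0 0 0;0.8 -2.8 6.3 0 0 0;1.2 -4.1 9.1 0 0 0;0 -7 12 0 0 0;-2 -10 13 0 0 0;-4 -13 13 0 0 0;-6 -16 13 0 0 0;-6 -19 13 0 0 0;-6 -19 13 0 0 0")

```text
time: 15.7
tool_pos: [490.4, -78.6, 243.3]
tcp_rot: [-90.1, 24.9, -74.2]
ft_force: [-0.3, -0.3, -0.6]
finger_gap: 0.3
```

```bash
python3 st.py
python3 - <<'E'
from ov import *
from st import ST as S2
s=load(); bx=lambda p:box(S2,p); o=[]
fg=[(bx,a,b,(255,0,255)) for a,b in coverseg(0)]
for n,x0,y0 in(("scene",310,145),("top",240,165)):
    im=s[n]["image"]
    o.append(np.vstack([draw(im,n,f,0,x0,y0+(20 if n=="scene" else 0),75,50,5) for f in([],fg)]))
cv2.imwrite("pics/z8.png",np.hstack(o))
E
```

```text
t 15.7 box [-105.7  112.7  284.6] ydir [-0.001 -0.001 -1.   ] zdir [-0.004 -1.     0.001] F [-0.3 -0.3 -0.6] gap 0.3 J [-28.   5.  90.  18. 102. -43.]
[[-0.2513, -0.9608, 0.1172], [0.8708, -0.2773, -0.406], [0.4226, 0.0, 0.9063]]
```

View pics/z8.png

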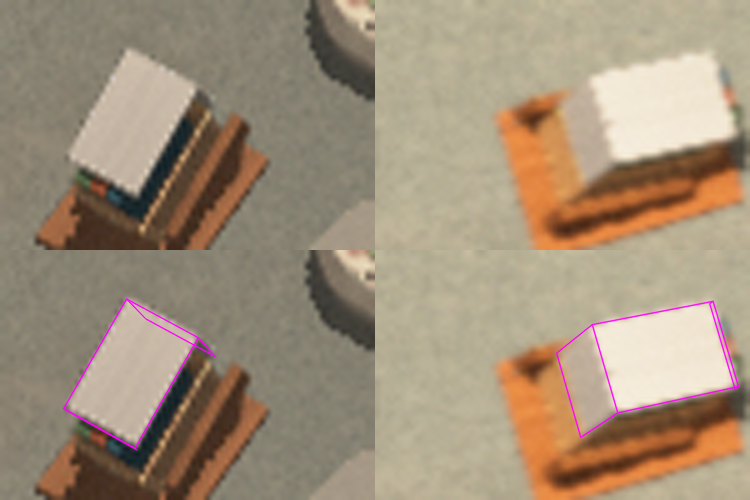

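The cover lies on the shut model outline in both views, the tiles stand under it, and the arm is clear. I'll hand in now.

```bash
python3 -c "
from bench import r
r.hand_in()"
```

```text
the job is handed in; nothing more can be done
```

I lifted the three tiles out of the tray as one pile and slid them into the leaning file. I then flipped the cover shut and handed the job in at about 16 s of the 56 s allowed. No verdict was reported.

**Tiles:** The pile met the file's floor within about 0.3 mm of where I expected it. After release, the picture showed all three tops level and lined up.

**Cover:** It stopped hard at 97.5 mm, against 98 mm when shut, with the push force rising to about 19 N. In the last picture it lay on the outline of the shut cover in both camera views, to about a pixel.

**Bowl and cup:** I never moved near them or felt any contact with them, but I did not measure their positions again at the end.

**Disagreement:** The two cameras differed by several millimetres on where the pile sat over the mouth. They agreed once I let the height of the glaze line vary. The pile then went in with no noticeable resistance.

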